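Free and open a case with a two-stage catch

ROBOT

A 6-joint arm with a two-finger parallel gripper is mounted at the origin on a cart in front of the work surface, level with it; the furniture and walls round the work are solid. World frame = base frame: x ahead of the robot, y to its left, z up, the work surface at z = 0. Lengths are in m, angles in rad, forces in N, time in s.
With the tool pointing down it reaches from about 0.35 to 0.775 m from the base axis. Payload 7.3 kg.
Tool frame: the origin (TCP) lies midway between the tips of the shut fingers; the grasp point (between the pads) lies grasp_offset behind it (grasp_offset is the distance from the TCP to the grasp point, in m); z points along the fingers, y is the line along which they close (so a half turn about z gives the same grasp; the last joint's range is limited). The gripper opens to 92 mm and grips with 3 to 60 N. Pads are 19 mm wide; open, the fingers measure 130 mm over their backs; the gripper's body (75 mm by 190 mm) begins 47 mm behind the grasp point.
Start: joints at [-1.294, 0.342, 1.524, -0, 1.275, -0.146], TCP at [0.215, -0.479, 0.227] pointing down, gripper open.
Joint ranges: [-2.53, 2.53], [-0.77, 2.02], [0.04, 2.7], [-1, 4.14], [0.28, 2.66], [-3.11, 3.11]. Speed limits (rad/s): [2.57, 2.57, 3.14, 3.14, 3.14, 3.14].

INTERFACE

Orientations are given as [roll, pitch, yaw] about the fixed x, y, z axes, in that order (R = Rz(yaw) Ry(pitch) Rx(roll)).
In Python, from cell import * gives the robot as it stands.
- The arm moves only by the tool step_arm, never from a script. Its argument "plan" is a list of rows, each a list of 5 numbers: the closure, from -1 (fully open) to 1 (shut), then the shift along the tool's x, y, z in m, then the turn about the tool's z in rad. In form: [[hand, x, y, z, twist], ...]. A call has 1 to 20 rows; each row is the pose to reach, as a shift and turn from the pose commanded when the call began, along the tool's axes at that moment; what a row does not reach only later rows make up. A row lasts 1/8 s, in which the tool goes at most 62.5 mm and 10.7 degrees, less where a joint would pass 70% of its speed; a pose out of reach is approached as far as the arm can. A call with a gripper value outside its range is refused whole. The fingers move at their own pace and stop on an object; "grip_force" is the grip in N (left out, the last holds). Time passes only in rows, so rows that repeat a pose let the fingers close. It gives the time, the measured TCP pose, the force, the opening and the grip force at its end, in the units of the state.
- observe(): the state, without advancing time (a new reading comes with each control period).
- read_camera(name): name is "scene" or "side" or "wrist"; returns a dict with "img" (480x640x3 uint8, red, green, blue), "range_z" (480x640 float32, m along the optical axis (not along the pixel's ray), 0 where there is no reading), "fx", "fy", "cx", "cy" (pixels), "R" (3x3) and "t" (3): a world point X has camera coordinates R X + t; the wrist camera has in their place "T_tool_cam" (4x4, takes a point from camera to tool coordinates, whose origin is the TCP and whose axes are the flange's). Camera axes: x right, y down, z forward; pixel columns grow to the right and rows downward; lengths in m; the calibration is good to about 2 mm. A picture is of the moment at which its call begins: read the wrist's pose just before it.
- hand_in(): hands the job in; it is judged then, once.
The state is a dict: "time": time; "qpos": joint angles; "qvel": joint speeds; "joint_efforts": joint torques, N m; "tool_pos": TCP position; "tool_rot": TCP orientation; "contact_force": force on the tool from outside, world axes, zero at the start; "torque": the same for the moment, N m; "opening": finger opening in m; "grip_force": force on a finger pad.
Only numpy, scipy, OpenCV 4.12 (cv2) and the standard library are available. Lean on these libraries where they do the work, as an engineer would, in place of code of your own. Each camera call takes 0.05 s, during which the arm holds its last target. There are 200 camera calls.

TASK

Open the blue-lidded catering case: slide the yellow safety tab away from the lever, gently, until you feel it come up against its end stop, then swing the red latch lever all the way up and raise the lid well open, past 45 degrees, and leave it standing open. Never ram the tab against its stop or pull hard on the lever while it is still locked - the little bolt between them breaks above 14 newtons - and leave the other things on the table where they are.

Things in the scene. Friction and masses are not known exactly. Their poses are not given: they have to be found in the camera images.
- case: The catering case: grey box 190 x 260 x 110 mm (x, y, z) with a blue lid whose top is 124 mm above the table. It does not move. Origin: centre of its underside; its front faces its own -x (toward the robot, turned by up to 0.35 rad); +y is the side on which the safety tab sits.
- lid_hinge (a point): Point on the lid's hinge line, which runs along the case's y axis at the back rim; 95 mm behind the case's centre, 118 mm above its underside. Fixed.
- latch_pivot (a point): Centre of the red lever's pivot pin, on the lid (moves with it), axis along the case's y. Lid shut: 20 mm in front of the case's centre, 130 mm above its underside. Its axes are the lid's: equal to the case's when the lid is shut.
- grip_bar (a point): Centre of the red grip bar at the end of the lever: round, 14 mm thick, 44 mm long along the case's y, ends free, nothing below it in front of the case. Latch down: 92 mm in front of the pivot pin and 16 mm above it (radius 93.4 mm). Pinched by its two ends it turns between the fingers. The lever is a 20 mm wide strip.
- latch (a joint): Angle of the lever on the lid, rad: 0 flat (shut), grows as the bar swings up and back; end stop 1.25. Stiff (0.09 N m), stays where left. Not freed by the tab, it gives less than 0.1 rad and bears on the tab's bolt with 1 to 2 times the pull at the bar. Pulling the bar on, up and back, beyond the end stop lifts the lid.
- lid (a joint): Angle of the lid, rad: 0 shut, grows as the front rises; end stop 1.3. Held shut until the latch is raised. Stiff hinge (about 0.55 N m): stays where left; about 7 N at the bar opens it.
- tab: Yellow safety tab on the lid: stud 26 (x) x 12 (y) mm, 22 mm tall above the lid top, on a foot 28 x 18 x 7 mm. Slides along the lid's +y, away from the lever, with 2 N friction; stays where left. Origin: on the lid top under the stud's centre, 9 mm in front of the latch pivot and 65 mm (locked; up to 3 mm more at the start) to its +y side. A bolt below the lid moves with it.
- tab_push (a point): Centre of the tab's stud, 12 mm above the lid top. Push along the lid's +y on the face toward the lever, or pinch. The latch frees only in the last 1.5 mm before the tab's springy end stop (15 N per mm), which lies 7 to 24 mm beyond the locked place: it differs, nothing shows where, it must be felt. The bolt breaks above 14 N.
- pepper_mill: The brown turned-wood pepper mill, 58 mm across, 160 tall; a bystander. Origin: centre of its underside.
- tin_2: The short green tin, 75 mm across, 58 tall; a bystander. Origin: centre of its underside.
- ramekin_salt: The ramekin of salt, 66 mm across, 38 tall; a bystander. Origin: centre of its underside.
- ramekin_pepper: The ramekin of pepper, 66 mm across, 38 tall; a bystander. Origin: centre of its underside.
- kitchen_timer: The red and white round kitchen timer, 67 mm across, 54 tall; a bystander. Origin: centre of its underside.
- bowl_2: Steel bowl, 144 mm across, 54 mm tall, standing to the left of the case; a bystander. Origin: centre of its underside.

How it is judged:
On the way, in this order (a step that is already met when the one before it is completed fails the run):
1. the safety tab is slid off its locked place while the latch is still down (y of tab in the frame of latch_pivot above 0.07 m and value of joint latch below 0.2 rad), for 0.1 s.
2. the latch lever is swung up (value of joint latch above 1.1 rad), for 0.1 s.
3. the lid is raised (value of joint lid above 0.75 rad), for 0.1 s.
At the end, for the whole second after the job is handed in: The lid stands open by at least 0.75 rad and at rest (under 0.1 rad/s), the latch lever is up by more than 1.0 rad, and the safety tab is still out by more than 5 mm from its locked place (value of joint lid above 0.75 rad and value of joint latch above 1 rad and y of tab in the frame of latch_pivot above 0.07 m and velocity of joint lid between -0.1 and 0.1 rad/s); the robot touches nothing.
It fails at once if more than 14 N bears on the tab's bolt (tab rammed against its stop, or latch pulled while locked) (contact force between tab and case above 14 N).
It fails at once if a bystander is moved more than 30 mm (distance of any of pepper_mill, tin_2, ramekin_salt, ramekin_pepper, kitchen_timer, bowl_2 from where it was at the start of the episode above 0.03 m).
It also fails if it takes over 58 s, if anything falls off the work surface, if the arm or the gripper's body presses on something with over 40 N, if the wrist force passes 120 N, or if a joint passes its speed limit or range.

## Working session

There is one attempt and no reset: what is moved stays moved. The work goes in short steps, Python scripts to look and compute and a tool call to move; the robot and the scene stay as the last step left them, time stands still between calls to the robot, and variables do not carry over. Pictures are saved under pics/ and viewed, at most 10 in all, crops included, and the job is handed in when it is done.

Besides the shell and the picture viewer there is one more tool, called by a JSON object that holds its "api" and its "payload", one argument or row to a line. step_arm: Moves the arm, as the interface text tells. Its arguments: {"type":"object","properties":{"plan":{"type":"array","items":{"type":"array","items":{"type":"number"}}},"grip_force":{"type":"number"}},"required":["plan"]}

```bash
mkdir -p pics; cat > h.py <<'E'
from cell import *
import numpy as np, cv2
from scipy.spatial.transform import Rotation as Ro
def cloud(c, st=None):
    z=c["range_z"]; v,u=np.mgrid[:480,:640]
    P=np.stack([(u-c["cx"])/c["fx"]*z,(v-c["cy"])/c["fy"]*z,z],-1)
    if "R" in c: return (P-np.array(c["t"]))@np.array(c["R"])
    T=np.array(c["T_tool_cam"]); P=P@T[:3,:3].T+T[:3,3]
    return P@Ro.from_euler('xyz',st["tool_rot"]).as_matrix().T+np.array(st["tool_pos"])
def masks(img):
    h=cv2.cvtColor(img,cv2.COLOR_RGB2HSV); H,S,V=h[...,0],h[...,1],h[...,2]
    return dict(red=((H<8)|(H>172))&(S>140)&(V>60),yel=(H>20)&(H<35)&(S>130)&(V>80),blue=(H>95)&(H<130)&(S>90)&(V>40))
E
python3 - <<'E'
from h import *
s=observe(); print({k:np.round(v,3) for k,v in s.items()})
ims=[]
for n in("scene","side"):
    c=read_camera(n); np.savez(n+".npz",**c); ims.append(c["img"])
    P=cloud(c)
    for k,m in masks(c["img"]).items():
        m=m&(c["range_z"]>0)
        nn,l,stt,cc=cv2.connectedComponentsWithStats(m.astype(np.uint8))
        for i in range(1,nn):
            if stt[i,4]>25: q=P[l==i]; print(n,k,stt[i],cc[i].round(),np.median(q,0).round(3),q.min(0).round(3),q.max(0).round(3))
    cv2.imwrite(f"pics/{n}.png",c["img"][...,::-1])
E
```

```text
{'time': np.float64(0.0), 'qpos': array([-1.294,  0.343,  1.525,  0.   ,  1.275, -0.146]), 'qvel': array([ 0.001, -0.002,  0.001, -0.001,  0.001,  0.001]), 'joint_efforts': array([-1.0000e-03, -4.3125e+01, -2.4422e+01,  7.2000e-02,  5.6000e-02,
       -0.0000e+00]), 'tool_pos': array([ 0.215, -0.478,  0.226]), 'tool_rot': array([-3.14 , -0.   ,  0.423]), 'contact_force': array([0.685, 1.01 , 0.854]), 'torque': array([ 0.051,  0.037, -0.007]), 'grip_force': np.float64(0.0), 'opening': np.float64(0.092)}
scene red [381  81  44  18 364] [406.  88.] [0.617 1.269 0.025] [0.473 1.168 0.013] [0.685 1.324 0.035]
scene red [426  87  37  33 665] [447. 101.] [0.809 1.184 0.026] [0.716 0.955 0.016] [0.869 1.332 0.07 ]
scene red [ 357   94   97   62 1781] [402. 134.] [0.657 0.792 0.024] [0.482 0.734 0.001] [0.878 1.162 0.034]
scene red [392 120  14   9  66] [399. 125.] [0.644 0.896 0.025] [0.614 0.859 0.02 ] [0.662 0.947 0.033]
scene red [284 210  30  17 158] [297. 219.] [0.501 0.04  0.14 ] [0.467 0.024 0.13 ] [0.556 0.065 0.156]
scene red [411 245  24  42 676] [422. 266.] [0.896 0.022 0.087] [0.
[... 1213 characters left out ...]
098] [ 0.869 -0.289  0.087] [ 0.908 -0.252  0.108]
side red [351 220  20  12 138] [360. 226.] [ 0.495 -0.304  0.041] [ 0.465 -0.333  0.029] [ 0.522 -0.284  0.052]
side red [ 178  234   28   61 1294] [192. 265.] [0.886 0.069 0.081] [0.866 0.042 0.002] [0.921 0.077 0.15 ]
side red [333 240  41  12 217] [356. 247.] [0.504 0.051 0.139] [0.466 0.034 0.129] [0.557 0.073 0.154]
side yel [277 176  17  44 659] [285. 197.] [ 0.742 -0.425  0.079] [ 0.717 -0.444  0.001] [ 0.771 -0.411  0.149]
side yel [324 255  12  11 110] [329. 260.] [0.561 0.112 0.137] [0.548 0.104 0.124] [0.573 0.118 0.148]
side blue [ 268  226   99   59 3427] [318. 255.] [0.601 0.071 0.124] [ 0.48  -0.094  0.036] [0.693 0.179 0.128]
```

View pics/scene.png

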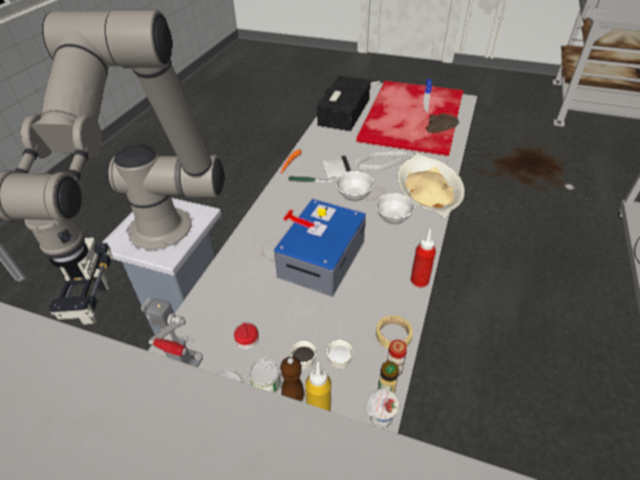

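View pics/side.png

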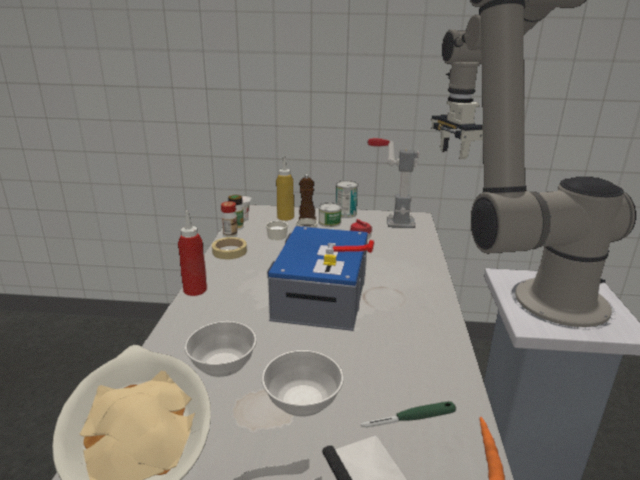

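The scene view shows the blue-lidded case at about (320,245), with the red lever at (298,218) and the yellow tab at (321,212). The side view shows the case at (318,275), lever (356,247), tab (329,260), and bowls on its far side. Next I fit the lid.

```bash
python3 - <<'E'
from h import *
import cell; print([n for n in dir(cell) if not n.startswith('_')], globals().get('grasp_offset'))
for n in("scene","side"):
    c=dict(np.load(n+".npz")); P=cloud(c); m=masks(c["img"])
    b=P[m["blue"]&(P[...,2]>.117)&(P[...,2]<.131)&(P[...,0]<.75)]
    r=cv2.minAreaRect((b[:,:2]*1000).astype(np.float32)); print(n,np.round(r[0]),np.round(r[1]),round(r[2],1),np.median(b[:,2]).round(4))
    y=P[m["yel"]&(abs(P[...,1]-.1)<.04)&(P[...,2]>.143)]; print(' tab top',len(y),y.mean(0).round(3))
    q=P[m["red"]&(abs(P[...,1]-.04)<.05)&(abs(P[...,0]-.5)<.07)]; print(' red dir',q[q[:,0]<.48].mean(0).round(3),q[q[:,0]>.53].mean(0).round(3))
E
```

```text
['IKError', 'grasp_offset', 'hand_in', 'observe', 'read_camera'] 0.0188
scene [584.  34.] [264. 188.] 84.5 0.1242
 tab top 17 [0.562 0.102 0.147]
 red dir [0.474 0.043 0.15 ] [0.542 0.038 0.136]
side [583.  41.] [262. 189.] 84.7 0.1237
 tab top 25 [0.559 0.11  0.145]
 red dir [0.473 0.058 0.15 ] [0.543 0.047 0.134]
```

{"api": "step_arm", "payload": {
  "plan": [
    [-1, 0.04, -0.03, -0.05, 0],
    [-1, 0.08, -0.06, -0.1, -0.1],
    [-1, 0.13, -0.09, -0.1, -0.2],
    [-1, 0.18, -0.13, -0.1, -0.3],
    [-1, 0.23, -0.165, -0.1, -0.42],
    [-1, 0.28, -0.2, -0.1, -0.54],
    [-1, 0.33, -0.24, -0.1, -0.66],
    [-1, 0.38, -0.28, -0.1, -0.8],
    [-1, 0.43, -0.31, -0.1, -0.95],
    [-1, 0.48, -0.35, -0.1, -1.05],
    [-1, 0.516, -0.38, -0.1, -1.05],
    [-1, 0.516, -0.38, -0.1, -1.05],
    [-1, 0.516, -0.38, -0.1, -1.05]
  ]
}}

```text
time: 1.72
tool_pos: [0.5297, 0.0794, 0.3261]
tool_rot: [-3.14, 0.001, 1.473]
contact_force: [-1.2, -0.1, -0.4]
opening: 0.0918
grip_force: 0.0
```

```bash
cat > look.py <<'E'
from h import *
import sys
s=observe(); c=read_camera("wrist"); np.savez(sys.argv[1]+".npz",**c)
cv2.imwrite(f"pics/{sys.argv[1]}.png",c["img"][...,::-1])
P=cloud(c,s); m=masks(c["img"])
print(s["time"],np.round(s["tool_pos"],4),np.round(s["tool_rot"],3),np.round(s["contact_force"],2))
for k in m:
    mm=m[k]&(c["range_z"]>0)
    nn,l,stt,cc=cv2.connectedComponentsWithStats(mm.astype(np.uint8))
    for i in range(1,nn):
        if stt[i,4]>150:
            q=P[l==i]; zt=np.percentile(q[:,2],98); t=q[q[:,2]>zt-.004]
            r=cv2.minAreaRect((t[:,:2]*1000).astype(np.float32))
            print(k,stt[i],'ztop',zt.round(4),'top rect',np.round(r[0],1),np.round(r[1],1),round(r[2],1),'med',np.median(q,0).round(4))
E
python3 look.py w1
```

```text
1.725 [0.5297 0.0794 0.3261] [-3.140e+00  1.000e-03  1.473e+00] [-1.15 -0.06 -0.44]
red [ 594  166   46   56 1988] ztop 0.0759 top rect [867.4  40.6] [ 6.  34.2] 6.4 med [0.8684 0.0502 0.0418]
red [ 252  232  102   48 2362] ztop 0.1538 top rect [472.   46.6] [43.1 11.6] 83.4 med [0.5021 0.044  0.1406]
yel [335 170  31  20 601] ztop 0.148 top rect [559.9 104.4] [11.7 25.3] 84.4 med [0.5596 0.1073 0.1458]
blue [  277   105   214   235 35849] ztop 0.1261 top rect [584.3  50.4] [232.2 187.9] 84.7 med [0.5967 0.0695 0.1244]
```

View pics/w1.png

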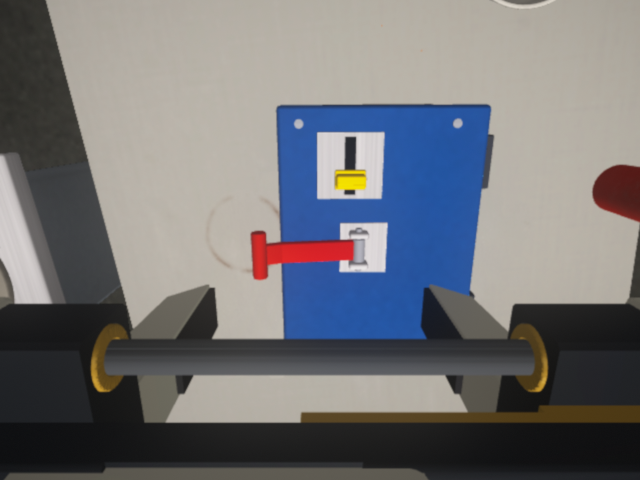

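The wrist view shows the tab at (350,180), the bar at (260,255), the pivot at (358,248). The measured offsets and sizes match the given dimensions, with a case yaw of about -0.096. Next I descend over the tab with the fingers along case x.

{"api": "step_arm", "payload": {
  "plan": [
    [-0.3, 0.0278, 0.0276, 0.05, 0],
    [-0.3, 0.0278, 0.0276, 0.1, 0],
    [-0.3, 0.0278, 0.0276, 0.14, 0],
    [-0.3, 0.0278, 0.0276, 0.17, 0],
    [-0.3, 0.0278, 0.0276, 0.185, 0],
    [-0.3, 0.0278, 0.0276, 0.192, 0],
    [-0.3, 0.0278, 0.0276, 0.192, 0]
  ],
  "grip_force": 4
}}

```text
time: 2.65
tool_pos: [0.5606, 0.1041, 0.1353]
tool_rot: [3.141, -0.0, 1.472]
contact_force: [-0.3, 0.0, -0.2]
opening: 0.0596
grip_force: 0.0
```

```bash
python3 look.py w2
```

```text
2.65 [0.5606 0.1041 0.1353] [ 3.141 -0.     1.472] [-0.3   0.05 -0.2 ]
red [216 401 111  22 807] ztop 0.1396 top rect [525.2  84.6] [45.7 79.6] 6.7 med [0.5391 0.0497 0.1344]
yel [ 288  278   61   48 2789] ztop 0.1479 top rect [560.4 105.2] [11.9 25.1] 85.4 med [0.5608 0.1096 0.145 ]
blue [  167   151   435   189 50949] ztop 0.1387 top rect [568.7 116.2] [ 47.2 107.8] 83.9 med [0.6099 0.1378 0.1244]
blue [ 222  375   80   33 2126] ztop 0.2172 top rect [551.7 127.7] [ 2.  14.2] 86.3 med [0.5283 0.0534 0.1244]
blue [389 375  29  37 729] ztop 0.1849 top rect [585.7 106.9] [ 1.9 38.1] 15.9 med [0.5963 0.0423 0.1244]
```

View pics/w2.png

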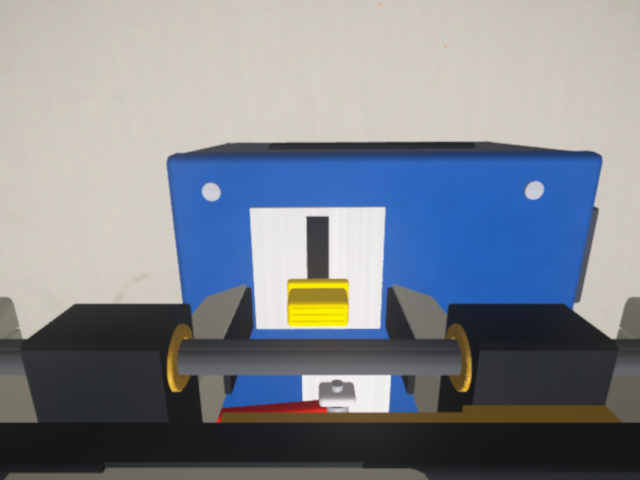

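The tab sits between the open fingers at (318,303) and is well centred. I close with 4 N, so friction caps the drag force.

{"api": "step_arm", "payload": {
  "plan": [
    [1, 0, 0, 0, 0],
    [1, 0, 0, 0, 0],
    [1, 0, 0, 0, 0],
    [1, 0, 0, 0, 0],
    [1, 0, 0, 0, 0],
    [1, 0, 0, 0, 0]
  ],
  "grip_force": 4
}}

```text
time: 3.45
tool_pos: [0.5601, 0.1045, 0.1348]
tool_rot: [-3.141, 0.0, 1.473]
contact_force: [-2.3, 0.0, 2.4]
opening: 0.0257
grip_force: 4.0
```

{"api": "step_arm", "payload": {
  "plan": [
    [1, 0.0005, 0, 0, 0],
    [1, 0.001, 0, 0, 0],
    [1, 0.0015, 0, 0, 0],
    [1, 0.002, 0, 0, 0],
    [1, 0.0025, 0, 0, 0],
    [1, 0.003, 0, 0, 0],
    [1, 0.0035, 0, 0, 0],
    [1, 0.004, 0, 0, 0]
  ]
}}

```text
time: 4.45
tool_pos: [0.5605, 0.1085, 0.1348]
tool_rot: [-3.141, 0.0, 1.473]
contact_force: [-4.0, -1.3, 5.8]
opening: 0.026
grip_force: 4.0
```

```bash
python3 look.py w3 | grep -v blue
```

```text
4.45 [0.5605 0.1085 0.1348] [-3.141  0.     1.473] [-3.99 -1.27  5.83]
yel [ 288  280   63   49 2914] ztop 0.1479 top rect [560.8 108.8] [12.5 26. ] 84.0 med [0.5611 0.1134 0.145 ]
```

{"api": "step_arm", "payload": {
  "plan": [
    [1, 0.0004, 0, 0, 0],
    [1, 0.0008, 0, 0, 0],
    [1, 0.0012, 0, 0, 0],
    [1, 0.0016, 0, 0, 0],
    [1, 0.002, 0, 0, 0],
    [1, 0.0024, 0, 0, 0],
    [1, 0.0028, 0, 0, 0],
    [1, 0.0032, 0, 0, 0]
  ]
}}

```text
time: 5.5
tool_pos: [0.5608, 0.1117, 0.1347]
tool_rot: [-3.141, 0.0, 1.473]
contact_force: [-4.2, -1.3, 4.5]
opening: 0.0261
grip_force: 4.0
```

```bash
python3 look.py w4 | grep -v blue
```

```text
5.5 [0.5608 0.1117 0.1347] [-3.141  0.     1.473] [-4.23 -1.34  4.47]
yel [ 288  280   63   49 2922] ztop 0.1479 top rect [561.  111.9] [12.8 26.2] 85.5 med [0.5615 0.1166 0.145 ]
```

{"api": "step_arm", "payload": {
  "plan": [
    [1, 0.0004, -0.0003, 0, 0],
    [1, 0.0008, -0.0005, 0, 0],
    [1, 0.0012, -0.0005, 0, 0],
    [1, 0.0016, -0.0005, 0, 0],
    [1, 0.002, -0.0005, 0, 0],
    [1, 0.0024, -0.0005, 0, 0],
    [1, 0.0028, -0.0005, 0, 0],
    [1, 0.0032, -0.0005, 0, 0]
  ]
}}

```text
time: 6.55
tool_pos: [0.561, 0.1142, 0.1343]
tool_rot: [3.141, 0.001, 1.473]
contact_force: [-1.0, -5.7, 0.9]
opening: 0.0256
grip_force: 4.0
```

```bash
python3 look.py w5 | grep -v blue
```

```text
6.55 [0.561  0.1142 0.1343] [3.141e+00 1.000e-03 1.473e+00] [-0.99 -5.71  0.87]
yel [ 288  284   63   50 2936] ztop 0.1479 top rect [561.  112.7] [12.2 26.1] 85.3 med [0.5615 0.1172 0.1448]
```

{"api": "step_arm", "payload": {
  "plan": [
    [1, 0.0004, 0, 0, 0],
    [1, 0.0008, 0, 0, 0],
    [1, 0.0012, 0, 0, 0],
    [1, 0.0012, 0, 0, 0]
  ]
}}

```text
time: 7.1
tool_pos: [0.5612, 0.1154, 0.1342]
tool_rot: [3.141, 0.001, 1.473]
contact_force: [-1.1, -5.4, 1.8]
opening: 0.0259
grip_force: 4.0
```

```bash
python3 look.py w6 | grep -v blue
```

```text
7.1 [0.5612 0.1154 0.1342] [3.141e+00 1.000e-03 1.473e+00] [-1.12 -5.37  1.78]
yel [ 288  287   63   49 2933] ztop 0.148 top rect [561.  112.7] [12.8 26. ] 84.1 med [0.5615 0.1173 0.1449]
```

The stop is confirmed: the tab stays at 112.7 while the hand slips at 5.5 N. I release, rise and turn to the bar.

{"api": "step_arm", "payload": {
  "plan": [
    [-0.3, 0, 0, 0, 0],
    [-0.3, 0, 0, 0, 0],
    [-0.3, 0, 0, -0.03, 0],
    [-0.3, 0, 0, -0.09, 0],
    [-1, -0.02, -0.02, -0.13, 0.17],
    [-1, -0.04, -0.04, -0.13, 0.35],
    [-1, -0.0772, -0.0821, -0.13, 0.53],
    [-1, -0.0772, -0.0821, -0.13, 0.71],
    [-1, -0.0772, -0.0821, -0.13, 0.89],
    [-1, -0.0772, -0.0821, -0.13, 1.07],
    [-1, -0.0772, -0.0821, -0.13, 1.25],
    [-1, -0.0772, -0.0821, -0.13, 1.43],
    [-1, -0.0772, -0.0821, -0.13, 1.569],
    [-1, -0.0772, -0.0821, -0.13, 1.569],
    [-1, -0.0772, -0.0821, -0.13, 1.569]
  ]
}}

```text
time: 9.02
tool_pos: [0.4717, 0.0475, 0.2647]
tool_rot: [-3.141, -0.0, -0.093]
contact_force: [-0.6, -0.1, 0.0]
opening: 0.0918
grip_force: 0.0
```

```bash
python3 look.py w7 | grep -v blue
```

```text
9.025 [0.4717 0.0475 0.2647] [-3.141 -0.    -0.093] [-0.56 -0.11  0.03]
red [ 290  111   60  133 4113] ztop 0.1537 top rect [472.2  46.3] [42.3 12.1] 83.8 med [0.5055 0.0425 0.1403]
yel [ 201   97   30   40 1071] ztop 0.1483 top rect [560.8 112.2] [11.9 25.3] 84.6 med [0.5609 0.1084 0.1456]
yel [ 91 349  11  40 167] ztop 0.3528 top rect [504.1  91.2] [2.  9.7] 85.2 med [0.5052 0.0912 0.3514]
```

View pics/w7.png

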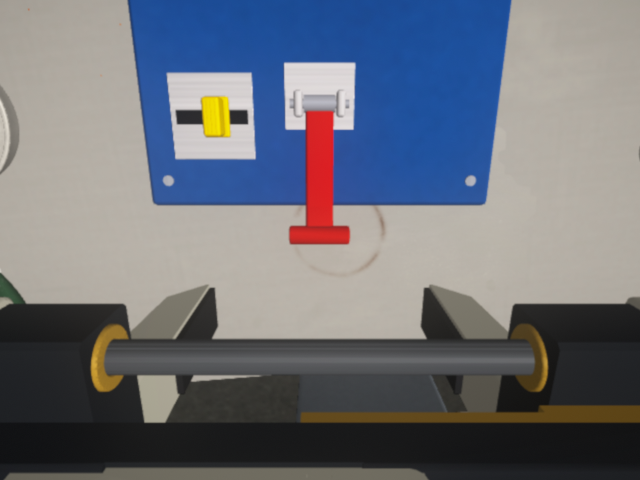

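The wrist view shows the tab out at (216,117) and the bar at (319,235), centred between the fingers. I descend and pinch the bar ends.

{"api": "step_arm", "payload": {
  "plan": [
    [-0.6, 0.0005, 0.0012, 0.05, 0],
    [-0.6, 0.0005, 0.0012, 0.09, 0],
    [-0.6, 0.0005, 0.0012, 0.12, 0],
    [-0.6, 0.0005, 0.0012, 0.1365, 0],
    [-0.6, 0.0005, 0.0012, 0.1365, 0],
    [1, 0.0005, 0.0012, 0.1365, 0],
    [1, 0.0005, 0.0012, 0.1365, 0],
    [1, 0.0005, 0.0012, 0.1365, 0],
    [1, 0.0005, 0.0012, 0.1365, 0],
    [1, 0.0005, 0.0012, 0.1365, 0]
  ],
  "grip_force": 25
}}

```text
time: 10.32
tool_pos: [0.4723, 0.047, 0.1287]
tool_rot: [-3.14, -0.001, -0.097]
contact_force: [-0.7, 5.1, 0.8]
opening: 0.0438
grip_force: 25.0
```

{"api": "step_arm", "payload": {
  "plan": [
    [1, 0.0001, -0.0003, -0.0008, 0],
    [1, 0.0002, -0.0005, -0.0016, 0],
    [1, 0.0004, -0.0005, -0.0024, 0],
    [1, 0.0006, -0.0005, -0.0032, 0],
    [1, 0.0008, -0.0005, -0.004, 0],
    [1, 0.0009, -0.0005, -0.0046, 0]
  ]
}}

```text
time: 11.08
tool_pos: [0.473, 0.047, 0.1326]
tool_rot: [-3.141, 0.0, -0.096]
contact_force: [2.0, 5.5, -3.8]
opening: 0.0435
grip_force: 25.0
```

{"api": "step_arm", "payload": {
  "plan": [
    [1, 0.0001, -0.0003, -0.0005, 0],
    [1, 0.0003, -0.0005, -0.001, 0],
    [1, 0.0004, -0.0005, -0.0015, 0],
    [1, 0.0005, -0.0005, -0.002, 0]
  ]
}}

```text
time: 11.58
tool_pos: [0.4735, 0.047, 0.1348]
tool_rot: [-3.141, 0.0, -0.096]
contact_force: [2.5, 4.5, -3.8]
opening: 0.0439
grip_force: 25.0
```

{"api": "step_arm", "payload": {
  "plan": [
    [1, 0.0002, -0.0003, -0.0006, 0],
    [1, 0.0004, -0.0003, -0.0012, 0],
    [1, 0.0006, -0.0003, -0.0018, 0],
    [1, 0.0007, -0.0003, -0.0024, 0]
  ]
}}

```text
time: 12.08
tool_pos: [0.4742, 0.047, 0.1372]
tool_rot: [3.141, 0.0, -0.096]
contact_force: [1.6, 3.0, -3.3]
opening: 0.0433
grip_force: 25.0
```

{"api": "step_arm", "payload": {
  "plan": [
    [1, 0.0002, 0, -0.0005, 0],
    [1, 0.0004, 0, -0.001, 0],
    [1, 0.0006, 0, -0.0015, 0]
  ]
}}

```text
time: 12.45
tool_pos: [0.4746, 0.047, 0.1386]
tool_rot: [3.141, 0.001, -0.096]
contact_force: [-0.5, 2.9, -3.1]
opening: 0.0435
grip_force: 25.0
```

{"api": "step_arm", "payload": {
  "plan": [
    [1, 0.0002, 0, -0.0005, 0],
    [1, 0.0004, 0, -0.001, 0],
    [1, 0.0006, 0, -0.0015, 0]
  ]
}}

```text
time: 12.82
tool_pos: [0.4751, 0.0469, 0.1401]
tool_rot: [3.141, 0.001, -0.096]
contact_force: [-1.7, 2.0, -2.8]
opening: 0.0435
grip_force: 25.0
```

```bash
python3 - <<'E'
import numpy as np
p=lambda a:np.array([-115-93.4*np.cos(a),12+93.4*np.sin(a)])
p0=p(.305)
A=[p(a)-p0 for a in np.linspace(.305,1.40,17)[1:]]
for v in A: print("[1, %.4f, 0, %.4f, 0],"%(v[0]/1e3,-v[1]/1e3),end=" ")
q0=p(1.40); q=p(1.422); r=np.hypot(*q); f=np.arctan2(q[1],-q[0]); print("\n")
for L in np.linspace(0,1.0,20): v=r*np.array([-np.cos(f+L),np.sin(f+L)])-q0; print("%.2f [1, %.4f, 0, %.4f, 0],"%(L,v[0]/1e3,-v[1]/1e3),end=" ")
E
```

```text
[1, 0.0021, 0, -0.0060, 0], [1, 0.0047, 0, -0.0119, 0], [1, 0.0076, 0, -0.0176, 0], [1, 0.0109, 0, -0.0230, 0], [1, 0.0146, 0, -0.0283, 0], [1, 0.0186, 0, -0.0332, 0], [1, 0.0230, 0, -0.0379, 0], [1, 0.0276, 0, -0.0423, 0], [1, 0.0326, 0, -0.0463, 0], [1, 0.0378, 0, -0.0500, 0], [1, 0.0433, 0, -0.0533, 0], [1, 0.0489, 0, -0.0563, 0], [1, 0.0548, 0, -0.0588, 0], [1, 0.0608, 0, -0.0610, 0], [1, 0.0670, 0, -0.0627, 0], [1, 0.0732, 0, -0.0640, 0], 

0.00 [1, 0.0020, 0, -0.0003, 0], 0.05 [1, 0.0077, 0, -0.0070, 0], 0.11 [1, 0.0137, 0, -0.0133, 0], 0.16 [1, 0.0200, 0, -0.0193, 0], 0.21 [1, 0.0267, 0, -0.0249, 0], 0.26 [1, 0.0336, 0, -0.0303, 0], 0.32 [1, 0.0408, 0, -0.0352, 0], 0.37 [1, 0.0483, 0, -0.0397, 0], 0.42 [1, 0.0559, 0, -0.0439, 0], 0.47 [1, 0.0638, 0, -0.0476, 0], 0.53 [1, 0.0719, 0, -0.0509, 0], 0.58 [1, 0.0801, 0, -0.0538, 0], 0.63 [1, 0.0885, 0, -0.0563, 0], 0.68 [1, 0.0970, 0, -0.0583, 0], 0.74 [1, 0.1056, 0, -0.0598, 0], 0.79 [1, 0.1142, 0, -0.0609, 0], 0.84 [1, 0.1229, 0, -0.0616, 0], 0.89 [1, 0.1317, 0, -0.0618, 0], 0.95 [1, 0.1404, 0, -0.0615, 0], 1.00 [1, 0.1491, 0, -0.0608, 0],
```

{"api": "step_arm", "payload": {
  "plan": [
    [1, 0.0021, 0, -0.006, 0],
    [1, 0.0047, 0, -0.0119, 0],
    [1, 0.0076, 0, -0.0176, 0],
    [1, 0.0109, 0, -0.023, 0],
    [1, 0.0146, 0, -0.0283, 0],
    [1, 0.0186, 0, -0.0332, 0],
    [1, 0.023, 0, -0.0379, 0],
    [1, 0.0276, 0, -0.0423, 0],
    [1, 0.0326, 0, -0.0463, 0],
    [1, 0.0378, 0, -0.05, 0],
    [1, 0.0433, 0, -0.0533, 0],
    [1, 0.0489, 0, -0.0563, 0],
    [1, 0.0548, 0, -0.0588, 0],
    [1, 0.0608, 0, -0.061, 0],
    [1, 0.067, 0, -0.0627, 0],
    [1, 0.0732, 0, -0.064, 0],
    [1, 0.0732, 0, -0.064, 0],
    [1, 0.0732, 0, -0.064, 0]
  ]
}}

```text
time: 15.08
tool_pos: [0.5489, 0.04, 0.2046]
tool_rot: [-3.142, -0.002, -0.096]
contact_force: [-1.5, 3.4, 4.4]
opening: 0.044
grip_force: 25.0
```

{"api": "step_arm", "payload": {
  "plan": [
    [1, 0.002, 0, -0.001, 0],
    [1, 0.0077, 0, -0.007, 0],
    [1, 0.0137, 0, -0.0133, 0],
    [1, 0.02, 0, -0.0193, 0],
    [1, 0.0267, 0, -0.0249, 0],
    [1, 0.0336, 0, -0.0303, 0],
    [1, 0.0408, 0, -0.0352, 0],
    [1, 0.0408, 0, -0.0352, 0]
  ]
}}

```text
time: 16.08
tool_pos: [0.5899, 0.0361, 0.2401]
tool_rot: [-3.141, -0.002, -0.096]
contact_force: [-1.0, 5.1, -4.3]
opening: 0.0435
grip_force: 25.0
```

{"api": "step_arm", "payload": {
  "plan": [
    [1, 0.0075, 0, -0.0045, 0],
    [1, 0.0151, 0, -0.0087, 0],
    [1, 0.023, 0, -0.0124, 0],
    [1, 0.0311, 0, -0.0157, 0],
    [1, 0.0393, 0, -0.0186, 0],
    [1, 0.0477, 0, -0.0211, 0],
    [1, 0.0562, 0, -0.0231, 0],
    [1, 0.0648, 0, -0.0246, 0],
    [1, 0.0734, 0, -0.0257, 0],
    [1, 0.0821, 0, -0.0264, 0],
    [1, 0.0909, 0, -0.0266, 0],
    [1, 0.0996, 0, -0.0263, 0],
    [1, 0.1083, 0, -0.0256, 0],
    [1, 0.1083, 0, -0.0256, 0],
    [1, 0.1083, 0, -0.0256, 0]
  ]
}}

```text
time: 17.95
tool_pos: [0.6976, 0.0259, 0.2667]
tool_rot: [-3.141, -0.004, -0.096]
contact_force: [-0.7, 4.6, -0.2]
opening: 0.0433
grip_force: 25.0
```

```bash
python3 - <<'E'
from h import *
c=read_camera("side"); cv2.imwrite("pics/side2.png",cv2.resize(c["img"][150:350,150:450,::-1],(750,500)))
E
```

```text
(no output)
```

View pics/side2.png

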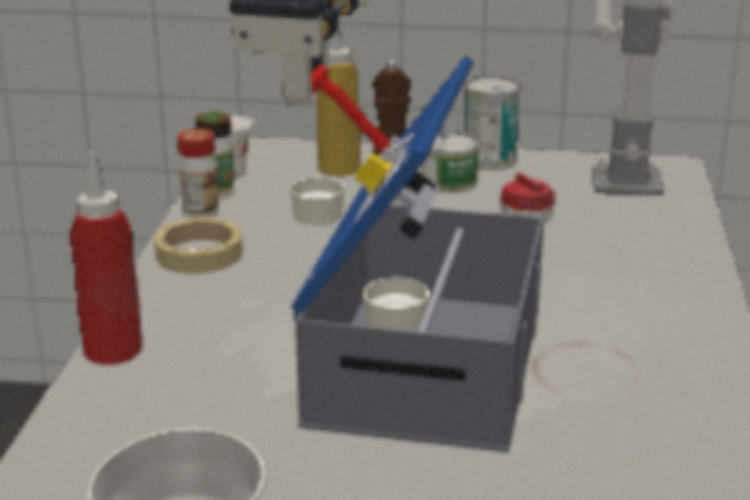

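The side crop shows the lid standing open at about 57° (380,190), the lever up with its bar held at (318,78), and the tab still out. I release and withdraw upward.

{"api": "step_arm", "payload": {
  "plan": [
    [-0.3, 0, 0, 0, 0],
    [-0.3, 0, 0, 0, 0],
    [-0.3, 0, 0, 0, 0],
    [-0.3, 0, 0, -0.02, 0],
    [-0.3, 0, 0, -0.05, 0],
    [-0.3, 0, 0, -0.08, 0],
    [-0.3, 0, 0, -0.08, 0],
    [-0.3, 0, 0, -0.08, 0]
  ]
}}

```text
time: 19.0
tool_pos: [0.6966, 0.0254, 0.3439]
tool_rot: [3.141, 0.001, -0.096]
contact_force: [0.3, 0.8, -0.4]
opening: 0.0597
grip_force: 0.0
```

```bash
python3 - <<'E'
from h import *
s=observe(); print(s["time"],np.round(s["tool_pos"],3),np.round(s["contact_force"],1),s["opening"])
c=read_camera("side"); cv2.imwrite("pics/side3.png",cv2.resize(c["img"][150:350,150:450,::-1],(750,500)))
P=cloud(c); b=P[masks(c["img"])["blue"]&(P[...,2]>.13)&(abs(P[...,0]-.6)<.13)&(abs(P[...,1])<.25)]
n=np.linalg.svd(b-b.mean(0),full_matrices=False)[2][2]; print("lid angle",np.arccos(abs(n[2])),len(b))
E
```

```text
19.0 [0.697 0.025 0.344] [ 0.3  0.8 -0.4] 0.05967524482758792
lid angle 0.9456377796594218 900
```

View pics/side3.png

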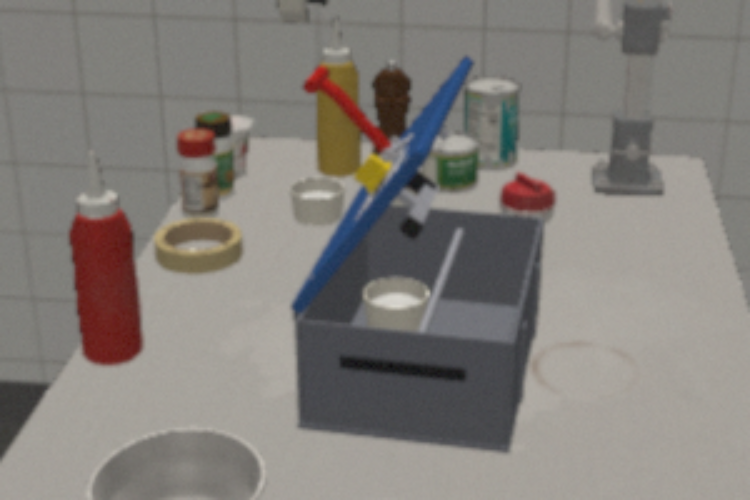

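The lid stands at 0.95 rad, the lever is up with its bar free at (318,78), and the gripper is clear above.

```bash
python3 -c "
from cell import *
print(hand_in())"
```

```text
the job is handed in; nothing more can be done
None
```

The case is open and the job is handed in; no verdict came back. The tab is against its end stop (slid at under 6 N), the lever is up, the lid stands at about 0.95 rad, and the gripper is clear after 19 s.

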